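# Open the fume box to its working height and slide the radius block in

### The job

Get the bench-top fume box ready for gluing new paper to the wooden radius block: press the green button to start the extractor, then put your fingertips under the lip of the counterweighted sash and push it up until its red pointer stands level with the green mark on the right column. Then push the radius block straight in under the raised sash until all of it is behind the sash. Use fingertips only: pinch, lift and carry nothing, leave the sash at the mark and the green mark where it is clamped, and do not shift the jar, the cork block or the glue bottle.

Things in the scene. Friction and masses are not known exactly. Their poses are not given: they have to be found in the camera images.
- fume_box: Fixed bench-top fume box: aluminium front columns, clear sides, white back; 320 mm wide, 440 mm high, bottomless (the bench is its floor). Origin: on the bench, in the sash's plane, midway between the columns; x points into the box, y to its left. Columns at y = +-135 to 160 mm, faces at x = -12 mm; guide with steel counterweight on the left one, out to x = -30 mm. Back panel at x = 99 mm.
- sash (a joint): The clear sliding window, counterweighted: it stays where it is left. Value: height in m above its lower stop, 0 to 0.17; at 0 the lip's underside is 65 mm above the bench, and it rises 1:1. It starts (nearly) down (0 to 0.008). About 3 N of friction plus 10 N per m/s. The steel weight in the guide on the left column sinks as it rises.
- lip_under (a point): Underside of the lip's front edge, mid-width, axes as the fume box. The lip: aluminium ledge along the sash, 266 mm long in y, 6 mm thick (10 with the black strip on top), front edge rolled (5 mm radius) and 38 mm before the sash plane; free space beneath, with the sash's bottom rail (face at -4 mm) going on 53 mm down. Fingers tilted about 45 deg (ahead and down) can raise it with their upper side, anywhere along it.
- red_pointer (a point): Tip of the red pointer plate on the right end of the lip, moving with the sash; it is 13 mm above the lip's underside.
- green_mark (a point): Tip of the green clip on the right column's front face: the working height. Its height is 165 to 220 mm above the bench. The sash is at the mark when the red pointer's tip has the same height as this point.
- mark (a joint): Height of the green clip on its column, in m above 165 mm over the bench. Clamped: it must not be moved.
- fan (a joint): Travel of the green extractor button on top of the switch station, in m: 0 released, 0.006 fully down (about 4 N); it springs back. It counts as pressed above 0.0045.
- fan_top (a point): Centre of the green button's top (28 mm in diameter, 67 mm above the bench); press straight down. It moves with the button. The button sits on a grey switch station, 95 x 75 mm and 45 mm high, fixed to the fume box at its right.
- block: Loose wooden radius block (fretboard sanding block), 45 mm (its x) by 150 mm (its y), 26 mm high, 150 to 290 g. Origin: centre of its underside; x points to the fume box, y left. It starts before the opening, within 0.12 rad of the box's direction and 35 mm of its centre line, its far edge 50 to 70 mm short of the sash plane, and is too high to pass under the sash before that is raised. It slides on the bench.
- block_near_mid (a point): Middle of the block's near long side (the side towards the robot), 13 mm above the bench.
- block_near_left (a point): On the block's near long side, 70 mm to the left of its middle, 13 mm above its underside.
- block_near_right (a point): On the block's near long side, 70 mm to the right of its middle, 13 mm above its underside.
- cement_jar: Bystander: amber glass jar with a black lid, 44 mm in diameter, 55 mm high. Origin: centre of its base.
- cork_block: Bystander: brown cork sanding block, 56 x 90 x 29 mm. Origin: centre of its underside.
- glue_bottle: Bystander: small white superglue bottle with a blue cap, 28 mm in diameter, 86 mm high. Origin: centre of its base.

How it is judged:
By the outcome, as a careful person would: the job done as asked, in the order asked, and still so for the second after the job is handed in, with the robot touching nothing.
It also fails if it takes over 62 s, if anything falls off the work surface, if the arm or the gripper's body presses on something with over 40 N, if the wrist force passes 120 N, or if a joint passes its speed limit or range.

### The arm

A 6-joint arm with a two-finger parallel gripper is mounted at the origin on a cart in front of the work surface, level with it; the furniture and walls round the work are solid. World frame = base frame: x ahead of the robot, y to its left, z up, the work surface at z = 0. Lengths are in m, angles in rad, forces in N, time in s.
With the tool pointing down it reaches from about 0.425 to 1.125 m from the base axis. Payload 14.9 kg.
Tool frame: the origin (TCP) lies at the very end of the fingers, on their centre line; the grasp point (between the pads) lies 19 mm behind it; x points along the fingers, y is the direction in which the jaws open and shut, and the axes are right-handed (so a half turn about x gives the same grasp; the last joint's range is limited). The gripper opens to 91 mm and grips with 3 to 60 N. Pads are 32 mm wide; open, the fingers measure 118 mm over their backs; the gripper's body (76 mm by 178 mm) begins 60 mm behind the grasp point.
Start: joints at [-1.226, 0.379, 1.734, -0, 1.028, -0.033], TCP at [0.258, -0.651, 0.214] pointing down, gripper open.
Joint ranges: [-2.77, 2.77], [-0.74, 2.19], [0, 2.66], [-1.06, 4.2], [0.31, 2.87], [-3.08, 3.08]. Speed limits (rad/s): [1.89, 1.89, 2.39, 3.14, 3.14, 3.14].

### API

Orientations are given as a 3x3 rotation matrix whose columns are the frame's x, y, z axes.
In Python, from station import arm gives the robot as it stands. The module is installed in compiled form; this text tells all that it offers.
- The arm moves only by the tool carry_out, never from a script. Its argument "targets" is one flat list of numbers, 6 for each row, row after row: the shift along the tool's x, y, z in m, then the turn, a rotation vector about the tool's x, y, z in degrees. In form: [dx, dy, dz, wx, wy, wz, dx, dy, dz, wx, wy, wz, ...]. A call has 1 to 20 rows; each row shifts and turns the commanded pose from where the row before left it, along the tool's axes as they then stand; what a row does not reach is not made up. A row lasts 1/8 s, in which the tool goes at most 62.5 mm and 10.7 degrees, less where a joint would pass 70% of its speed; a pose out of reach is approached as far as the arm can. A call is refused whole if a number of a shift passes 0.0625 or a number of a turn 10.7, either way. A call with a gripper value outside its range is refused whole. "jaw" is the closure, from 0 (fully open) to 1 (shut), set as the call begins (left out, the last holds). The fingers move at their own pace and stop on an object; "newtons" is the grip in N (left out, the last holds). Time passes only in rows, so rows that do not move let the fingers close. It gives the time, the measured TCP pose, the force and the opening at its end, in the units of the state.
- arm.state(): the state, without advancing time (a new reading comes with each control period).
- arm.capture(name): name is "side" or "top"; returns a dict with "pixels" (384x512x3 uint8, blue, green, red), "fx", "fy", "cx", "cy" (pixels), "cam_to_world" (4x4, takes a point from camera to world coordinates). Camera axes: x right, y up, looking along -z (the intrinsics and any distortion apply to the point x, -y, -z); pixel columns grow to the right and rows downward; lengths in m; the calibration is good to about 2 mm. A picture is of the moment at which its call begins. There is no depth.
- arm.sign_off(): hands the job in, once; it reports no verdict.
Trained networks look in a picture, given as the dict that the camera call returned (one of the last four; its "shot" number tells which), for a name from the list of things; names that differ only in an ending like _2 or _b are one class to them, and where a whole thing is asked for, a point or a joint stands for the part that bears it (a point fixed in the world has none). Each returns a list of dicts, best first, with "score" (0 to 1); they miss things now and then, are a little off and sometimes report something else, mostly with a low value. They report only what shows in the picture. A call takes as long as a camera call.
- arm.find_in(picture, target): "centre" ([x, y, z] in m, in world coordinates, good to about 4 mm: the middle of the surface that is visible of it).
The state is a dict: "time_s": time; "joint_positions": joint angles; "dq": joint speeds; "joint_efforts": joint torques, N m; "tcp_pos": TCP position; "tool_rot": TCP orientation; "wrist_force": force on the tool from outside, world axes, zero at the start; "wrist_torque": the same for the moment, N m; "opening": opening from 0.0 (shut) to 1.0 (fully open).
Only numpy, scipy, OpenCV 4.12 (cv2) and the standard library are available. Lean on these libraries where they do the work, as an engineer would, in place of code of your own. Each camera call takes 0.05 s, during which the arm holds its last target. There are 200 camera calls.

## Working session

There is one attempt and no reset: what is moved stays moved. The work goes in short steps, Python scripts to look and compute and a tool call to move; the robot and the scene stay as the last step left them, time stands still between calls to the robot, and variables do not carry over. Pictures are saved under pics/ and viewed, about 8 in all and at most 12, crops included, and the job is handed in when it is done.

Besides the shell and the picture viewer there is one more tool, called after "Request:" as a command line: name --argument value ..., lists and objects as JSON in quotes. carry_out: Moves the arm, as the interface text tells. Its arguments: {"type":"object","properties":{"targets":{"type":"array","items":{"type":"number"}},"jaw":{"type":"number"},"newtons":{"type":"number"}},"required":["targets"]}

```bash
mkdir -p pics; python3 - <<'E'
from station import arm
import cv2,numpy as np
s=arm.state();print(s['time_s'],s['tcp_pos'],np.round(s['tool_rot'],3).tolist(),s['opening'])
P={n:arm.capture(n) for n in('side','top')}
for n,p in P.items():
    cv2.imwrite(f'pics/{n}0.png',p['pixels']);print(n,p['fx'],p['fy'],p['cx'],p['cy'],[k for k in p],np.round(p['cam_to_world'],3).tolist())
    for t in ['fume_box','lip_under','red_pointer','green_mark','fan_top','block','block_near_mid','block_near_left','block_near_right','cement_jar','cork_block','glue_bottle']:
        print(n,t,[(np.round(d['centre'],3).tolist(),round(d['score'],2)) for d in arm.find_in(p,t)[:2]])
a=np.hstack([P['side']['pixels']])
E
```

```text
0.0 [ 0.25808931 -0.65025414  0.21330581] [[-0.0, 0.369, -0.929], [0.001, -0.929, -0.369], [-1.0, -0.001, -0.0]] 0.9984884700290224
side 458.79647467818694 458.79647467818694 256.137719410507 193.7172360645196 ['pixels', 'fx', 'fy', 'cx', 'cy', 'cam_to_world', 'shot'] [[0.484, 0.488, -0.726, -0.491], [-0.875, 0.279, -0.396, -0.577], [0.009, 0.827, 0.562, 0.888], [0.0, 0.0, 0.0, 1.0]]
side fume_box [([0.563, -0.046, 0.248], 0.8)]
side lip_under [([0.562, -0.018, 0.17], 0.86)]
side red_pointer [([0.561, -0.02, 0.176], 0.59)]
side green_mark [([0.563, -0.013, 0.174], 0.59)]
side fan_top []
side block [([0.424, 0.179, 0.036], 0.49), ([0.56, -0.017, 0.174], 0.44)]
side block_near_mid [([0.478, -0.024, 0.026], 0.77)]
side block_near_left [([0.474, -0.026, 0.029], 0.92)]
side block_near_right [([0.48, -0.027, 0.032], 0.93)]
side cement_jar [([0.436, -0.282, 0.036], 0.8)]
side cork_block [([0.548, -0.406, 0.029], 0.82), ([0.543, -0.277, 0.069], 0.17)]
side glue_bottle [([0.424, 0.176, 0.041], 0.56)]
top 392.0380821206203 392.0380821206203 261.6322636871301 189.4056280544564 ['pixels', 'fx', 'fy', 'cx', 'cy', 'cam_to_world', 'shot'] [[0.012, 0.993, -0.12, 0.38], [-1.0, 0.014, 0.011, -0.03], [0.012, 0.12, 0.993, 1.122], [0.0, 0.0, 0.0, 1.0]]
top fume_box [([0.584, -0.014, 0.439], 0.77)]
top lip_under [([0.559, -0.009, 0.15], 0.57), ([0.451, -0.271, 0.057], 0.26)]
top red_pointer [([0.556, -0.012, 0.152], 0.74)]
top green_mark []
top fan_top []
top block [([0.485, -0.024, 0.026], 0.97)]
top block_near_mid [([0.486, -0.022, 0.028], 0.81)]
top block_near_left [([0.483, -0.018, 0.026], 0.65)]
top block_near_right [([0.485, -0.023, 0.023], 0.82), ([0.449, -0.27, 0.058], 0.57)]
top cement_jar [([0.452, -0.271, 0.058], 0.48)]
top cork_block [([0.567, -0.408, 0.027], 0.59)]
top glue_bottle [([0.427, 0.183, 0.058], 0.68), ([0.564, -0.406, 0.025], 0.21)]
```

View pics/side0.png

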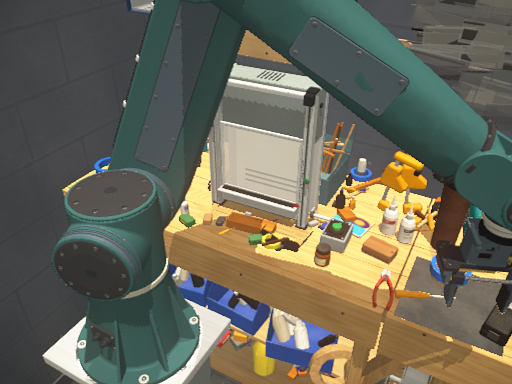

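View pics/top0.png

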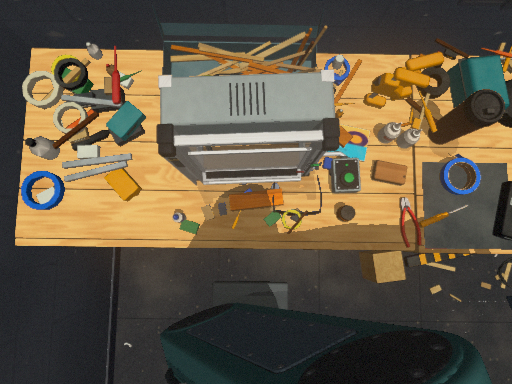

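The side view shows the button at about (338,225), the red pointer near (296,205) and the block at about (250,222). In the top view the button is at (349,178), the block at (255,200), the jar at (345,213), the cork at (390,172) and the bottle at (178,216). I'll look at enlarged crops next.

```bash
cat >h.py <<'E'
import numpy as np,cv2
def ray(p,u,v):
    T=p['cam_to_world'];d=np.array([(u-p['cx'])/p['fx'],-(v-p['cy'])/p['fy'],-1.]);return T[:3,3],T[:3,:3]@d
def onz(p,u,v,z):
    o,d=ray(p,u,v);return o+d*(z-o[2])/d[2]
def onx(p,u,v,x):
    o,d=ray(p,u,v);return o+d*(x-o[0])/d[0]
def pix(p,X):
    T=p['cam_to_world'];c=T[:3,:3].T@(np.array(X)-T[:3,3]);return p['cx']+p['fx']*c[0]/-c[2],p['cy']-p['fy']*c[1]/-c[2]
E
python3 - <<'E'
from station import arm
from h import *
s=arm.capture('side')
cv2.imwrite('pics/sc.png',cv2.resize(s['pixels'][150:270,190:350],None,fx=5,fy=5,interpolation=cv2.INTER_CUBIC))
t=arm.capture('top')
cv2.imwrite('pics/tc.png',cv2.resize(t['pixels'][140:240,160:360],None,fx=4,fy=4,interpolation=cv2.INTER_CUBIC))
print(onz(t,349,178,.067),onz(s,338,225,.067))
E
```

```text
[ 0.54204631 -0.2789155   0.067     ] [ 0.54657609 -0.28275343  0.067     ]
```

View pics/sc.png

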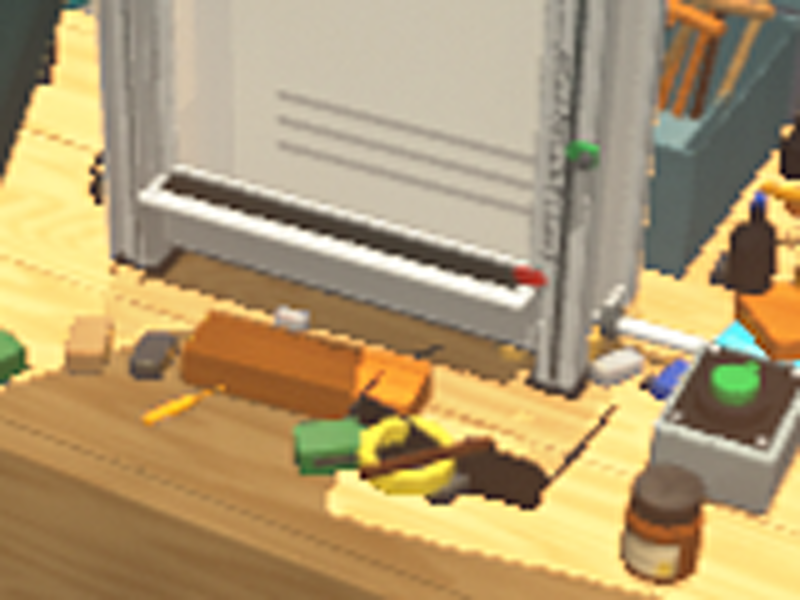

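View pics/tc.png

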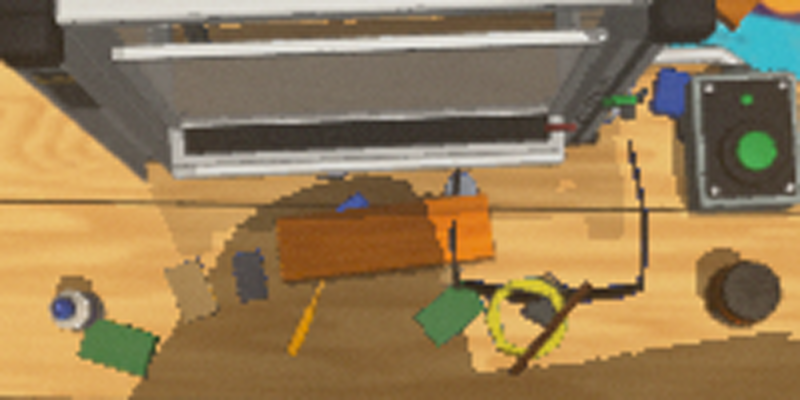

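```bash
python3 - <<'E'
from station import arm
from h import *
np.set_printoptions(precision=4,suppress=True)
s=arm.capture('side');t=arm.capture('top')
T=lambda u,v:(160+u/4,140+v/4); S=lambda u,v:(190+u/5,150+v/5)
for n,c in dict(bFL=(277,218),bFR=(488,195),bNR=(493,258),bNL=(283,282)).items(): print(n,onz(t,*T(*c),.026))
for n,c in dict(bFL=(210,312),bFR=(432,368),bNR=(420,400)).items(): print('s',n,onz(s,*S(*c),.026))
for z in(.071,.075):print('lipfront',onz(t,*T(172,172),z),onz(t,*T(563,155),z))
print('lip s',onz(s,*S(140,195),.073),onz(s,*S(520,300),.073))
for c in[(113,262),(165,275),(532,385),(580,393)]:print('col base',onz(s,*S(*c),0))
print('jar',onz(t,*T(745,290),.055),'bottle',onz(t,*T(65,308),.086),'station',[onz(t,*T(*c),.045)for c in[(690,75),(800,72),(698,212)]])
def tri(a,b):
    (o,d),(q,e)=ray(s,*S(*a)),ray(t,*T(*b));k=np.linalg.lstsq(np.c_[d,-e],q-o,rcond=None)[0];A,B=o+d*k[0],q+e*k[1];return (A+B)/2,np.linalg.norm(A-B)
print('red',tri((547,278),(577,127)),'grn',tri((568,153),(603,101)),tri((597,153),(637,98)),'btn',tri((737,370),(757,151)))
E
```

```text
bFL [0.4967 0.0493 0.026 ]
bFR [ 0.515  -0.0988  0.026 ]
bNR [ 0.4706 -0.1026  0.026 ]
bNL [0.4518 0.0441 0.026 ]
s bFL [0.4936 0.046  0.026 ]
s bFR [ 0.5117 -0.1017  0.026 ]
s bNR [ 0.4803 -0.1095  0.026 ]
lipfront [0.5221 0.1176 0.071 ] [ 0.5375 -0.1467  0.071 ]
lipfront [0.5216 0.1171 0.075 ] [ 0.5369 -0.1463  0.075 ]
lip s [0.5252 0.1168 0.073 ] [ 0.5425 -0.1436  0.073 ]
col base [0.5391 0.1505 0.    ]
col base [0.5437 0.1123 0.    ]
col base [ 0.5574 -0.1493 -0.    ]
col base [ 0.5649 -0.1786 -0.    ]
jar [ 0.4486 -0.2729  0.055 ] bottle [0.4288 0.1831 0.086 ] station [array([ 0.5993, -0.2386,  0.045 ]), array([ 0.6026, -0.3158,  0.045 ]), array([ 0.5028, -0.2432,  0.045 ])]
red (array([ 0.5546, -0.1547,  0.0857]), np.float64(0.0006116060673490878)) grn (array([ 0.5561, -0.1605,  0.1755]), np.float64(0.0019387381754272072)) (array([ 0.5565, -0.1793,  0.1815]), np.float64(0.0005199816078858537)) btn (array([ 0.5428, -0.28  ,  0.0717]), np.float64(0.0033438273887842628))
```

```bash
cat >>h.py <<'E'
from scipy.spatial.transform import Rotation as Ro
def rot(pitch,yaw,flip=1):
    # tool x ahead/down by pitch deg, heading yaw rad; jaw y horizontal (flip -1: to the right)
    c,s_=np.cos(np.radians(pitch)),np.sin(np.radians(pitch));x=np.array([c*np.cos(yaw),c*np.sin(yaw),-s_]);y=flip*np.array([-np.sin(yaw),np.cos(yaw),0]);return np.c_[x,y,np.cross(x,y)]
def plan(st,R1,*pts):
    R=np.array(st['tool_rot']);p=np.array(st['tcp_pos'])
    rv=Ro.from_matrix(R.T@R1).as_rotvec(degrees=True);print('turn',rv.round(2),'rows',np.linalg.norm(rv)/10.7)
    for q in pts:
        d=R1.T@(np.array(q)-p);print('shift',d.round(4),'rows',np.linalg.norm(d)/.0625);p=np.array(q)
E
python3 - <<'E'
from station import arm
from h import *
a=-.47;y=np.array([np.cos(a),np.sin(a),0]);x=np.array([0,0,-1.])
plan(arm.state(),np.c_[x,y,np.cross(x,y)],(.544,-.281,.17),(.544,-.281,.08))
E
```

```text
turn [-41.43  -0.     0.  ] rows 3.8716833390067005
shift [ 0.0439  0.0874 -0.459 ] rows 7.508947697406879
shift [0.09 0.   0.  ] rows 1.4400000000000002
```

Request:
carry_out --targets '[0,0,0,-8.3,0,0,0,0,0,-8.3,0,0,0,0,0,-8.3,0,0,0,0,0,-8.3,0,0,0,0,0,-8.2,0,0,0.004,0.008,-0.04,0,0,0,0.004,0.008,-0.042,0,0,0,0.004,0.008,-0.042,0,0,0,0.004,0.008,-0.042,0,0,0,0.004,0.008,-0.042,0,0,0,0.004,0.008,-0.042,0,0,0,0.004,0.008,-0.042,0,0,0,0.004,0.008,-0.042,0,0,0,0.004,0.008,-0.042,0,0,0,0.004,0.008,-0.042,0,0,0,0.004,0.007,-0.041,0,0,0,0.03,0,0,0,0,0,0.03,0,0,0,0,0,0.025,0,0,0,0,0,0,0,0,0,0,0]' --jaw 1

```text
time_s: 4.0
tcp_pos: [0.5428, -0.2804, 0.0834]
tool_rot: [[-0.003, 0.891, -0.453], [0.002, -0.453, -0.891], [-1.0, -0.003, -0.0]]
wrist_force: [-0.9, -0.5, 0.2]
opening: 0.004
```

```bash
python3 - <<'E'
from station import arm
from h import *
s=arm.state();print(s['time_s'],s['tcp_pos'],s['wrist_force'],s['joint_positions'],s['opening'])
t=arm.capture('top');u=arm.capture('side')
print(pix(t,s['tcp_pos']),pix(u,s['tcp_pos']))
a=cv2.resize(u['pixels'][160:280,280:400],None,fx=3.3,fy=3.3);b=cv2.resize(t['pixels'][120:240,290:410],None,fx=3.3,fy=3.3)
cv2.imwrite('pics/b.png',np.hstack([a,b]))
E
```

```text
4.0 [ 0.54279366 -0.28036629  0.08344324] [-0.86152097 -0.47967692  0.19202599] [-5.14931588e-01  4.24905734e-01  1.96049789e+00  1.23701689e-05
  7.59275905e-01 -4.44747428e-02] 0.004226730301486133
(np.float64(350.96363751378186), np.float64(176.82041267636936)) (np.float64(337.37432086089456), np.float64(220.94617125685718))
```

View pics/b.png

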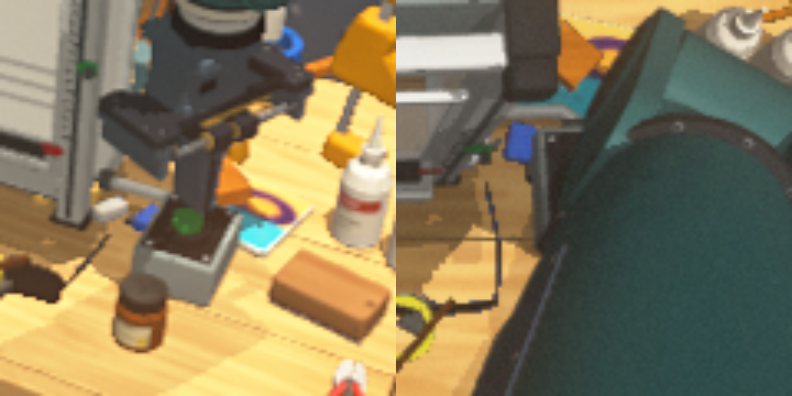

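The closed fingertips stand just over the button (crop about (190,215)) and nothing is in the way, so I'll press.

Request:
carry_out --targets '[0.01,0,0,0,0,0,0.005,0,0,0,0,0,0.003,0,0,0,0,0,0.003,0,0,0,0,0,0.001,0,0,0,0,0,0,0,0,0,0,0]'

```text
time_s: 4.85
tcp_pos: [0.5438, -0.2809, 0.063]
tool_rot: [[-0.0, 0.891, -0.453], [0.0, -0.453, -0.891], [-1.0, -0.0, 0.0]]
wrist_force: [-2.0, 0.8, 2.7]
opening: 0.003
```

Request:
carry_out --targets '[0.0015,0,0,0,0,0,0.0015,0,0,0,0,0,0,0,0,0,0,0,0,0,0,0,0,0]'

```text
time_s: 5.35
tcp_pos: [0.544, -0.281, 0.0613]
tool_rot: [[-0.0, 0.891, -0.453], [0.0, -0.453, -0.891], [-1.0, -0.0, -0.0]]
wrist_force: [-10.2, 4.0, 26.4]
opening: 0.005
```

Request:
carry_out --targets '[-0.03,0,0,0,0,0,-0.05,0,0,0,0,0,-0.05,0,0,0,0,0,-0.03,0,0,0,0,0,0,-0.036,0.018,0,0,0,0,-0.036,0.018,0,0,0,0,-0.036,0.018,0,0,0,0,-0.02,-0.04,0,0,0,0,-0.02,-0.04,0,0,0,0,-0.02,-0.04,0,0,0,0,-0.01,-0.02,0,0,0,0,0,0,0,0,0]'

```text
time_s: 6.85
tcp_pos: [0.4242, -0.1227, 0.22]
tool_rot: [[0.001, 0.892, -0.451], [-0.0, -0.451, -0.892], [-1.0, 0.001, -0.0]]
wrist_force: [0.0, -0.7, -0.1]
opening: 0.001
```

```bash
python3 - <<'E'
from station import arm
s=arm.state();print(s['time_s'],s['tcp_pos'].tolist(),s['joint_positions'].tolist(),s['tool_rot'].tolist())
E
```

```text
6.85 [0.4242085369457649, -0.12268564392927976, 0.22000394700303114] [-0.3343199236719403, -0.056235983572594024, 2.235707441331645, 5.481878627067746e-06, 0.9615074022332142, 0.13403956580667442] [[0.0005812851500278238, 0.8923084606478757, -0.45142582243796475], [-0.00019715558593955723, -0.45142578766931907, -0.8923086457929282], [-0.9999998116186068, 0.0006076868875719506, -8.648350931399329e-05]]
```

```bash
python3 - <<'E'
import numpy as np
D=[(.25809,-.65025,.21331,.379,1.734,1.028),(.542794,-.280366,.083443,.424906,1.960498,.759276),(.424209,-.122686,.220004,-.056236,2.235707,.961507)]
A=[];b=[]
for x,y,z,q2,q3,q5 in D:
    r=np.sqrt(x*x+y*y-.0233**2);t=q2+q3;print(t+q5)
    A+=[[1,0,np.sin(q2),np.sin(t),np.cos(t)],[0,1,np.cos(q2),np.cos(t),-np.sin(t)]];b+=[r,z]
A=np.array(A);b=np.array(b)
for n in(4,5):
    k=np.linalg.lstsq(A[:,:n],b,rcond=None)[0];print(k,A[:,:n]@k-b)
E
```

```text
3.141
3.14468
3.140978
[-0.02073262  0.02317942  0.54171467  0.60071525] [-0.00495446  0.00315736  0.0042829  -0.00371373  0.00067156  0.00055637]
[0.00152678 0.05159739 0.54928133 0.60330084 0.04317934] [ 3.76652747e-05  2.84500756e-04  2.45527848e-05  8.94714135e-05
 -6.22180596e-05 -3.73972169e-04]
```

Request:
carry_out --targets '[0,0,0,0,10,0,0,0,0,0,10,0,0,0,0,0,0,0]' --jaw 0

```text
time_s: 7.22
tcp_pos: [0.4236, -0.1257, 0.2195]
tool_rot: [[0.156, 0.89, -0.429], [0.305, -0.457, -0.836], [-0.939, -0.0, -0.343]]
wrist_force: [0.4, -0.2, -0.2]
opening: 0.3
```

```bash
python3 - <<'E'
from station import arm
s=arm.state();print(s['time_s'],s['tcp_pos'].tolist(),s['joint_positions'].tolist(),s['tool_rot'].tolist())
E
```

```text
7.225 [0.42357335807769386, -0.12573849545165663, 0.2194866873698955] [-0.552227690032317, -0.042972745944637264, 2.259385350754768, 0.4194303322101925, 0.9958233407619439, -0.32061540117228315] [[0.15645104768501492, 0.8895246838939086, -0.4292655430170276], [0.3050267392318381, -0.45688706847870764, -0.8355913445043126], [-0.939405002132655, -0.00020832756683832344, -0.3428092743316194]]
```

```bash
cat >k.py <<'E'
import numpy as np
from scipy.spatial.transform import Rotation as Ro
from scipy.optimize import least_squares
K=np.array([.0015,.30,.5493,.6033,.0432,.25,.0233])
def fk(q,K=K):
    a,h,L2,L3,e,d,w=K;t=q[1]+q[2];s,c=np.sin,np.cos
    W=np.array([a+L2*s(q[1])+L3*s(t)+e*c(t),w,h+L2*c(q[1])+L3*c(t)-e*s(t)])
    R=(Ro.from_euler('ZYZYZ',[q[0],t,q[3],q[4],q[5]])).as_matrix()
    return Ro.from_euler('z',q[0]).apply(W)+d*R[:,2],np.c_[R[:,2],-R[:,0],-R[:,1]]
lo=np.array([-2.77,-.74,0,-1.06,.31,-3.08]);hi=np.array([2.77,2.19,2.66,4.2,2.87,3.08])
def ik(p,R,q0,K=K):
    f=lambda q:(lambda P,Q:np.r_[(P-p)*10,(Q-R).ravel()])(*fk(q,K))
    r=least_squares(f,np.clip(q0,lo+.01,hi-.01),bounds=(lo,hi));return r.x,np.abs(r.fun).max()
E
python3 - <<'E'
from k import *
D=[([.258089,-.650254,.213306],[-1.226,.379,1.734,0,1.028,-.033]),([.542794,-.280366,.083443],[-.514932,.424906,1.960498,0,.759276,-.044475]),([.424209,-.122686,.220004],[-.33432,-.056236,2.235707,0,.961507,.13404]),([.423573,-.125738,.219487],[-.552228,-.042973,2.259385,.41943,.995823,-.320615])]
r=least_squares(lambda k:np.concatenate([fk(q,k)[0]-p for p,q in D]),K);print(r.x.round(4).tolist(),r.fun.round(4))
print(fk(D[3][1])[1].round(3))
E
```

```text
Traceback (most recent call last):
  File "k.py", line 8, in fk
    R=(Ro.from_euler('ZYZYZ',[q[0],t,q[3],q[4],q[5]])).as_matrix()
       ~~~~~~~~~~~~~^^^^^^^^^^^^^^^^^^^^^^^^^^^^^^^^^
  File "scipy/spatial/transform/_rotation.pyx", line 1413, in scipy.spatial.transform._rotation.Rotation.from_euler
ValueError: Expected axis specification to be a non-empty string of upto 3 characters, got ZYZYZ
```

```bash
sed -i "s/R=(Ro.from_euler('ZYZYZ',\(.*\))).as_matrix()/v=\1;R=(Ro.from_euler('ZYZ',v[:3])*Ro.from_euler('YZ',v[3:])).as_matrix()/" k.py
python3 - <<'E'
from k import *
from h import rot
D=[([.258089,-.650254,.213306],[-1.226,.379,1.734,0,1.028,-.033]),([.542794,-.280366,.083443],[-.514932,.424906,1.960498,0,.759276,-.044475]),([.424209,-.122686,.220004],[-.33432,-.056236,2.235707,0,.961507,.13404]),([.423573,-.125738,.219487],[-.552228,-.042973,2.259385,.41943,.995823,-.320615])]
r=least_squares(lambda k:np.concatenate([fk(q,k)[0]-p for p,q in D]),K);k=r.x;print(k.round(4).tolist(),r.fun.round(4))
print(fk(D[3][1])[1].round(3))
O=np.array([.568,-.013,0]);B=Ro.from_euler('z',.057)
P={'liplow':(-.024,0,.045),'liphigh':(-.024,0,.15),'pre':(-.13,-.012,.02),'mid':(-.07,-.012,.02),'end':(.025,-.012,.02)}
for n,x in P.items():
  for pitch in(25,35,45,60):
    for fl in(1,-1):
      b=min((ik(O+B.apply(x),rot(pitch,.057,fl),[-.1,q2,2.4,q4,.6,q6],k) for q2 in(-.5,.2) for q4 in(-.5,1.5,3.1) for q6 in(-1.5,1.5)),key=lambda z:z[1])
      print(n,pitch,fl,b[0].round(2),round(b[1],4))
E
```

```text
[0.0017, 0.3167, 0.5499, 0.601, 0.0405, 0.2691, 0.0232] [ 0.0001 -0.      0.0003 -0.     -0.0001  0.0001 -0.0001 -0.     -0.0003
  0.      0.     -0.0002]
[[ 0.156  0.89  -0.429]
 [ 0.305 -0.457 -0.836]
 [-0.939 -0.    -0.343]]
liplow 25 1 [-0.17  0.63  2.48  2.91  1.11  1.58] 0.0
liplow 25 -1 [-0.17  0.63  2.48  2.91  1.11 -1.56] 0.0
liplow 35 1 [-0.15  0.5   2.48  2.9   0.8   1.62] 0.0
liplow 35 -1 [-0.15  0.5   2.48  2.9   0.8  -1.52] 0.0
liplow 45 1 [-0.14  0.4   2.44  2.85  0.5   1.69] 0.0
liplow 45 -1 [-0.14  0.4   2.44  2.85  0.5  -1.45] 0.0
liplow 60 1 [-0.16  0.37  2.4   2.53  0.31  1.99] 0.1054
liplow 60 -1 [-0.16  0.37  2.4   2.53  0.31 -1.16] 0.1054
liphigh 25 1 [-0.17  0.27  2.55  2.86  0.82  1.67] 0.0
liphigh 25 -1 [-0.17  0.27  2.55  2.86  0.82 -1.47] 0.0
liphigh 35 1 [-0.15  0.16  2.51  2.78  0.51  1.77] 0.0
liphigh 35 -1 [-0.15  0.16  2.51  2.78  0.51 -1.38] 0.0
liphigh 45 1 [-0.16  0.11  2.47  2.54  0.31  2.01] 0.03
liphigh 45 -1 [-0.16  0.11  2.47  2.54  0.31 -1.13] 0.03
liphigh 60 1 [-0.13  0.09  2.31  0.39  0.31 -2.11] 0.055
liphigh 60 -1 [-0.13  0.09  2.31  0.39
[... 573 characters left out ...]
5  0.93  1.58] 0.0
mid 35 -1 [-0.23  0.58  2.53  2.85  0.93 -1.56] 0.0
mid 45 1 [-0.2   0.46  2.51  2.82  0.62  1.65] 0.0
mid 45 -1 [-0.2   0.46  2.51  2.82  0.62 -1.49] 0.0
mid 60 1 [-0.19  0.38  2.45  2.62  0.31  1.87] 0.0592
mid 60 -1 [-0.19  0.38  2.45  2.62  0.31 -1.28] 0.0592
end 25 1 [-0.17  0.7   2.38  2.91  1.08  1.59] 0.0
end 25 -1 [-0.17  0.7   2.38  2.91  1.08 -1.56] 0.0
end 35 1 [-0.16  0.59  2.37  2.89  0.79  1.62] 0.0
end 35 -1 [-0.16  0.59  2.37  2.89  0.79 -1.52] 0.0
end 45 1 [-0.14  0.51  2.34  2.85  0.5   1.69] 0.0
end 45 -1 [-0.14  0.51  2.34  2.85  0.5  -1.45] 0.0
end 60 1 [-0.16  0.47  2.3   2.55  0.31  1.97] 0.1041
end 60 -1 [-0.16  0.47  2.3   2.55  0.31 -1.17] 0.1041
```

```bash
sed -i 's/^K=.*/K=np.array([.0017,.3167,.5499,.601,.0405,.2691,.0232])/' k.py
cat >>k.py <<'E'
O=np.array([.568,-.013,0]);B=Ro.from_euler('z',.057)
def rows(p,R,qs):
    out=[]
    for q in qs:
        P,Q=fk(q);d=np.r_[(R.T@(P-p)).round(4),Ro.from_matrix(R.T@Q).as_rotvec(degrees=True).round(1)]
        p=p+R@d[:3];R=R@Ro.from_rotvec(d[3:],degrees=True).as_matrix();out.append(d)
    return np.array(out)
E
python3 - <<'E'
from k import *
from h import rot
from station import arm
s=arm.state();q0=s['joint_positions']
for x in[(-.10,0,.09),(-.09,0,.07)]:
  q1,e=ik(O+B.apply(x),rot(35,.057,1),[-.25,.5,2.6,2.8,.8,1.6]);print(x,q1.round(3),e)
n=20
u=(1-np.cos(np.pi*np.arange(1,n+1)/n))/2
u=np.arange(1,n+1)/n
qs=[q0+(q1-q0)*a for a in u]
for q in qs[::2]:
  P,R=fk(q);c=np.array([P+R@[-x,y,z] for x in(.0,.079,.19) for y in(-.089,.089) for z in(-.038,.038)]);b=B.inv().apply(c-O)
  print(P.round(3),'x',b[:,0].max().round(3),'z',c[:,2].min().round(3),'tool x',R[:,0].round(2))
r=rows(s['tcp_pos'],s['tool_rot'],qs);print(np.abs(r).max(0));print(r.ravel().tolist())
E
```

```text
(-0.1, 0, 0.09) [-0.218  0.306  2.632  2.814  0.765  1.65 ] 6.164868615599062e-11
(-0.09, 0, 0.07) [-0.208  0.392  2.604  2.844  0.82   1.623] 1.8041124150158794e-15
[ 0.435 -0.096  0.212] x -0.046 z 0.19 tool x [ 0.2   0.38 -0.9 ]
[ 0.456 -0.045  0.203] x -0.035 z 0.16 tool x [ 0.28  0.51 -0.81]
[ 0.477 -0.004  0.199] x -0.033 z 0.136 tool x [ 0.38  0.59 -0.71]
[0.496 0.025 0.195] x -0.036 z 0.119 tool x [ 0.48  0.63 -0.62]
[0.512 0.042 0.189] x 0.001 z 0.11 tool x [ 0.57  0.62 -0.54]
[0.524 0.048 0.179] x 0.023 z 0.096 tool x [ 0.67  0.57 -0.48]
[0.53  0.044 0.164] x 0.026 z 0.078 tool x [ 0.75  0.49 -0.45]
[0.528 0.033 0.142] x 0.015 z 0.064 tool x [ 0.81  0.38 -0.45]
[0.516 0.015 0.116] x -0.001 z 0.053 tool x [ 0.84  0.25 -0.49]
[ 0.494 -0.006  0.086] x -0.04 z 0.044 tool x [ 0.83  0.12 -0.54]
[1.76e-02 9.60e-03 2.68e-02 1.12e+01 5.40e+00 3.80e+00]
[0.0176, -0.0035, -0.0268, 9.3, 5.4, -0.4, 0.0173, -0.0064, -0.0233, 9.6, 5.2, -0.9, 0.0168, -0.0085, -0.0193, 9.9, 4.7, -1.3, 0.0161, -0.0096, -0.0154, 10.1, 4.5, -1.6, 0.0154, -0.0096, -0.0116, 10.3, 4.0, -1.8, 0.0142, -0.0088, -0.0083, 10.6, 3.8, -1.9, 0.0131, -0.0072, -0.0055, 10.7, 3.4, -2.0, 0.0118, -0.0052, -0.0034, 10.9, 3.2, -2.1, 0.0103, -0.0027, -0.0022, 10.9, 3.0, -2.0, 0.0087, -0.0002, -0.0019, 11.1, 2.8, -1.9, 0.0072, 0.0023, -0.0025, 11.1, 2.8, -2.0, 0.0055, 0.0044, -0.0039, 11.2, 2.7, -1.9, 0.0039, 0.0059, -0.0059, 11.1, 2.8, -2.0, 0.0022, 0.0068, -0.0086, 11.1, 2.8, -2.1, 0.0006, 0.0068, -0.0115, 11.0, 2.8, -2.2, -0.0009, 0.0058, -0.0146, 10.9, 2.9, -2.4, -0.0024, 0.0041, -0.0175, 10.8, 2.9, -2.7, -0.0036, 0.0013, -0.0201, 10.6, 2.8, -3.0, -0.0048, -0.0022, -0.0221, 10.5, 2.7, -3.4, -0.0059, -0.0064, -0.0234, 10.3, 2.6, -3.8]
```

```bash
python3 - <<'E'
from k import *
from h import rot
from station import arm
s=arm.state();q0=s['joint_positions'];p0=s['tcp_pos']
x=(-.09,0,.075);p1=O+B.apply(x)
q1,e=ik(p1,rot(35,.057,-1),[-.25,.5,2.6,2.8,.8,-1.5]);print(q1.round(3),e)
n=20;qs=[];q=q0
for i in range(1,n+1):
  a=i/n;R=fk(q0+(q1-q0)*a)[1];m=min(a*1.0,1)
  P=p0+(p1-p0)*a+np.array([-.01,0,.0])*np.sin(np.pi*a)
  P[2]=p0[2]+(p1[2]-p0[2])*a**2
  q,e=ik(P,R,q);qs.append(q)
  P,R=fk(q);c=np.array([P+R@[-x,y,z] for x,h,w in((.0,.059,.016),(.079,.089,.038),(.19,.089,.038)) for y in(-h,h) for z in(-w,w)]);b=B.inv().apply(c-O)
  if i%2==0:print(round(e,4),P.round(3),'x',b[:,0].max().round(3),'z',c[:,2].min().round(3),q.round(2))
r=rows(s['tcp_pos'],s['tool_rot'],qs);print(np.abs(r).max(0),np.abs(np.diff(qs,axis=0)).max(0)*8);print(r.ravel().tolist())
E
```

```text
[-0.208  0.372  2.607  2.839  0.804 -1.512] 2.4868995751603507e-14
0.0 [ 0.426 -0.115  0.218] x -0.076 z 0.21 [-0.63 -0.01  2.28  0.62  1.05 -0.5 ]
0.0 [ 0.429 -0.104  0.214] x -0.083 z 0.203 [-0.69  0.03  2.31  0.8   1.09 -0.65]
0.0 [ 0.432 -0.093  0.206] x -0.088 z 0.194 [-0.74  0.07  2.35  0.97  1.11 -0.76]
0.0 [ 0.436 -0.083  0.196] x -0.087 z 0.183 [-0.77  0.12  2.4   1.14  1.12 -0.86]
0.0 [ 0.441 -0.072  0.183] x -0.086 z 0.169 [-0.77  0.16  2.45  1.32  1.09 -0.96]
0.0 [ 0.447 -0.061  0.167] x -0.086 z 0.152 [-0.74  0.2   2.51  1.52  1.06 -1.05]
0.0 [ 0.454 -0.05   0.149] x -0.085 z 0.132 [-0.68  0.24  2.56  1.77  1.   -1.16]
0.0 [ 0.461 -0.04   0.127] x -0.084 z 0.111 [-0.57  0.28  2.6   2.08  0.94 -1.27]
0.0 [ 0.47  -0.029  0.102] x -0.083 z 0.087 [-0.4   0.33  2.62  2.44  0.88 -1.39]
0.0 [ 0.478 -0.018  0.075] x -0.081 z 0.062 [-0.21  0.37  2.61  2.84  0.8  -1.51]
[1.18e-02 4.50e-03 9.20e-03 2.20e+00 5.40e+00 3.90e+00] [0.78758944 0.18847838 0.2253605  1.62371198 0.31034928 0.68860602]
[0.0022, -0.0014, -0.0049, 0.3, 5.4, 0.1, 0.0032, -0.0014, -0.0043, 0.6, 5.2, 0.4, 0.0043, -0.0015, -0.0037, 0.9, 4.8, 0.7, 0.0052, -0.0014, -0.0029, 1.1, 4.6, 1.0, 0.0059, -0.0014, -0.0021, 1.3, 4.2, 1.4, 0.0067, -0.0015, -0.0011, 1.6, 3.9, 1.6, 0.0072, -0.0016, -0.0002, 1.7, 3.4, 1.9, 0.0077, -0.0016, 0.0008, 1.9, 3.1, 2.1, 0.0082, -0.0017, 0.0018, 1.9, 2.6, 2.5, 0.0085, -0.0018, 0.0027, 2.1, 2.2, 2.7, 0.0088, -0.0019, 0.0036, 2.1, 1.7, 2.9, 0.0091, -0.0021, 0.0045, 2.2, 1.2, 3.1, 0.0094, -0.0022, 0.0053, 2.1, 0.7, 3.2, 0.0097, -0.0023, 0.0061, 2.1, 0.3, 3.5, 0.01, -0.0027, 0.0068, 2.1, -0.1, 3.5, 0.0103, -0.0029, 0.0074, 1.9, -0.6, 3.7, 0.0107, -0.0032, 0.008, 1.9, -1.1, 3.7, 0.011, -0.0036, 0.0085, 1.7, -1.4, 3.8, 0.0114, -0.004, 0.0089, 1.5, -1.9, 3.9, 0.0118, -0.0045, 0.0092, 1.4, -2.2, 3.8]
```

Request:
carry_out --targets '[0.002,-0.001,-0.005,0.3,5.4,0.1,0.003,-0.001,-0.004,0.6,5.2,0.4,0.004,-0.001,-0.004,0.9,4.8,0.7,0.005,-0.001,-0.003,1.1,4.6,1.0,0.006,-0.001,-0.002,1.3,4.2,1.4,0.007,-0.002,-0.001,1.6,3.9,1.6,0.007,-0.002,0,1.7,3.4,1.9,0.008,-0.002,0.001,1.9,3.1,2.1,0.008,-0.002,0.002,1.9,2.6,2.5,0.009,-0.002,0.003,2.1,2.2,2.7,0.009,-0.002,0.004,2.1,1.7,2.9,0.009,-0.002,0.005,2.2,1.2,3.1,0.009,-0.002,0.005,2.1,0.7,3.2,0.01,-0.002,0.006,2.1,0.3,3.5,0.01,-0.003,0.007,2.1,-0.1,3.5,0.01,-0.003,0.007,1.9,-0.6,3.7,0.011,-0.003,0.008,1.9,-1.1,3.7,0.011,-0.004,0.009,1.7,-1.4,3.8,0.011,-0.004,0.009,1.5,-1.9,3.9,0.011,-0.004,0.009,1.4,-2.2,3.8]' --jaw 0

```text
time_s: 9.72
tcp_pos: [0.4779, -0.0157, 0.0744]
tool_rot: [[0.816, 0.062, -0.575], [0.051, -0.998, -0.035], [-0.576, -0.001, -0.818]]
wrist_force: [0.2, -0.3, -0.3]
opening: 0.998
```

```bash
python3 - <<'E'
from station import arm
from h import *
from k import O,B
s=arm.state();print(s['time_s'],s['tcp_pos'],s['joint_positions'],s['wrist_force'],s['opening'])
R1=rot(35,.057,-1)
plan(s,R1,*[O+B.apply(x) for x in[(-.085,0,.052),(-.024,0,.037)]])
u=arm.capture('side')
cv2.imwrite('pics/c.png',cv2.resize(u['pixels'][140:270,180:350],None,fx=4,fy=4,interpolation=cv2.INTER_CUBIC))
E
```

```text
9.725 [ 0.4778564  -0.01568896  0.07441201] [-0.20309442  0.3705585   2.60379823  2.83656918  0.79675839 -1.50839383] [ 0.24579634 -0.32951796 -0.31055916] 0.9976223543841695
turn [0.12 0.15 0.27] rows 0.030621251944874313
shift [0.0171 0.0025 0.0154] rows 0.3700226173761161
shift [ 0.0586 -0.     -0.0227] rows 1.0050751215705216
```

View pics/c.png

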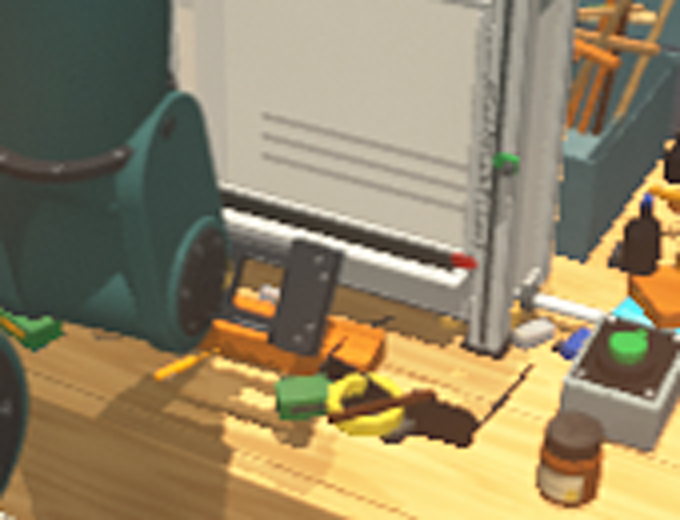

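The gripper stands tilted before the lip, fingers open above the block. The pointer tip (about (475,262)) and green mark (about (495,160)) are both visible. Next the fingers go in under the lip.

Request:
carry_out --targets '[0.008,0.001,0.008,0,0,0,0.009,0.001,0.008,0,0,0,0.012,0,-0.005,0,0,0,0.015,0,-0.006,0,0,0,0.015,0,-0.006,0,0,0,0.016,0,-0.006,0,0,0,0,0,0,0,0,0]'

```text
time_s: 10.65
tcp_pos: [0.5439, -0.0147, 0.0376]
tool_rot: [[0.817, 0.062, -0.573], [0.051, -0.998, -0.036], [-0.574, 0.001, -0.819]]
wrist_force: [-0.9, -0.3, 0.9]
opening: 1.003
```

Request:
carry_out --targets '[-0.003,0,-0.004,0,0,0,-0.006,0,-0.008,0,0,0,-0.006,0,-0.008,0,0,0,-0.006,0,-0.008,0,0,0,-0.006,0,-0.008,0,0,0,-0.006,0,-0.008,0,0,0,-0.006,0,-0.008,0,0,0,-0.003,0,-0.005,0,0,0,0,0,0,0,0,0]'

```text
time_s: 11.78
tcp_pos: [0.5415, -0.015, 0.1091]
tool_rot: [[0.818, 0.062, -0.572], [0.05, -0.998, -0.036], [-0.573, 0.001, -0.819]]
wrist_force: [-0.5, 0.4, -0.3]
opening: 1.0
```

```bash
python3 - <<'E'
from station import arm
from h import *
s=arm.state();print(s['time_s'],s['tcp_pos'],s['wrist_force'])
u=arm.capture('side');t=arm.capture('top')
a=cv2.resize(u['pixels'][175:215,280:320],None,fx=10,fy=10,interpolation=cv2.INTER_NEAREST);b=cv2.resize(t['pixels'][150:190,290:330],None,fx=10,fy=10,interpolation=cv2.INTER_NEAREST)
cv2.imwrite('pics/d.png',np.hstack([a,b]))
E
```

```text
11.775 [ 0.54148082 -0.01502849  0.109139  ] [-0.51442802  0.41537847 -0.28430485]
```

View pics/d.png

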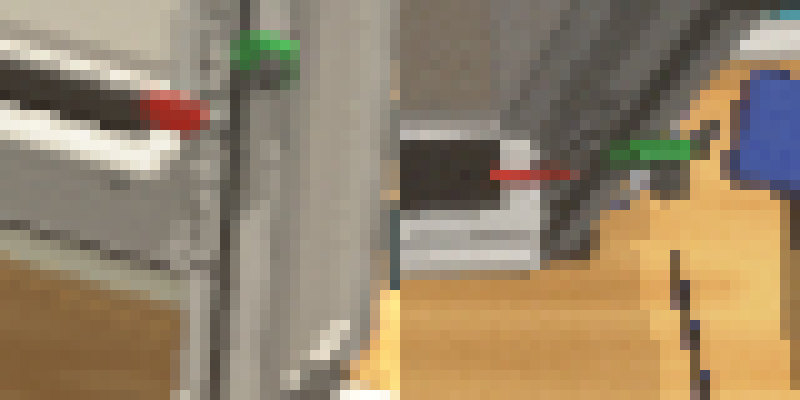

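```bash
cat >>h.py <<'E'
def tri(s,a,t,b):
    (o,d),(q,e)=ray(s,*a),ray(t,*b);k=np.linalg.lstsq(np.c_[d,-e],q-o,rcond=None)[0];A,C=o+d*k[0],q+e*k[1];return ((A+C)/2).round(4),round(np.linalg.norm(A-C),4)
E
python3 - <<'E'
from station import arm
from h import *
from k import O,B
u=arm.capture('side');t=arm.capture('top')
for n,a,b in[('red',(301,186.7),(307.7,167.4)),('grn',(303.2,179.8),(310.8,165.3)),('grnR',(309.9,179.8),(319,165))]:
  X,e=tri(u,a,t,b);print(n,X,e,'box',B.inv().apply(X-O).round(4))
  # side only, fixing world x
  for x in(.553,.556):print('  side at x',x,onx(u,*a,x).round(4))
E
```

```text
red [ 0.5543 -0.1552  0.1539] 0.0008 box [-0.0218 -0.1412  0.1539]
  side at x 0.553 [ 0.553  -0.1561  0.155 ]
  side at x 0.556 [ 0.556  -0.1549  0.1529]
grn [ 0.5552 -0.1598  0.1786] 0.0011 box [-0.0211 -0.1458  0.1786]
  side at x 0.553 [ 0.553  -0.1613  0.1805]
  side at x 0.556 [ 0.556  -0.1601  0.1784]
grnR [ 0.5555 -0.1795  0.1846] 0.0024 box [-0.022  -0.1655  0.1846]
  side at x 0.553 [ 0.553  -0.1817  0.1869]
  side at x 0.556 [ 0.556  -0.1806  0.1849]
```

Request:
carry_out --targets '[-0.003,0,-0.004,0,0,0,-0.0045,0,-0.0065,0,0,0,-0.003,0,-0.0045,0,0,0,-0.002,0,-0.003,0,0,0,0,0,0,0,0,0,0,0,0,0,0,0]'

```text
time_s: 12.72
tcp_pos: [0.5413, -0.0149, 0.1305]
tool_rot: [[0.817, 0.062, -0.573], [0.05, -0.998, -0.036], [-0.574, 0.001, -0.819]]
wrist_force: [-3.2, -0.7, -1.5]
opening: 0.997
```

```bash
python3 - <<'E'
from station import arm
from h import *
s=arm.state();print(s['time_s'],s['tcp_pos'],s['wrist_force'])
U=[arm.capture('side') for _ in range(1)];u=U[0];t=arm.capture('top')
for p,n in((u,'s'),(t,'t')):
  hsv=cv2.cvtColor(p['pixels'],cv2.COLOR_BGR2HSV).astype(int)
  r=((hsv[...,0]<6)|(hsv[...,0]>174))&(hsv[...,1]>120)&(hsv[...,2]>70);g=(hsv[...,0]>50)&(hsv[...,0]<80)&(hsv[...,1]>110)
  w=(slice(165,210),slice(285,320)) if n=='s' else (slice(150,185),slice(292,325))
  for k,m in(('r',r),('g',g)):
    y,x=np.nonzero(m[w]);print(n,k,[(int(c)+w[1].start,y[x==c].min()+w[0].start,y[x==c].max()+w[0].start) for c in np.unique(x)])
a=cv2.resize(u['pixels'][165:205,280:320],None,fx=10,fy=10,interpolation=cv2.INTER_NEAREST);b=cv2.resize(t['pixels'][150:190,290:330],None,fx=10,fy=10,interpolation=cv2.INTER_NEAREST)
cv2.imwrite('pics/e.png',np.hstack([a,b]))
E
```

```text
12.725 [ 0.54125728 -0.01493676  0.13053005] [-3.20734436 -0.68195026 -1.54734642]
s r [(294, np.int64(179), np.int64(180)), (295, np.int64(178), np.int64(181)), (296, np.int64(178), np.int64(181)), (297, np.int64(178), np.int64(181)), (298, np.int64(179), np.int64(181)), (299, np.int64(179), np.int64(181)), (300, np.int64(180), np.int64(181))]
s g [(304, np.int64(179), np.int64(181)), (305, np.int64(179), np.int64(180)), (306, np.int64(179), np.int64(179)), (307, np.int64(179), np.int64(179)), (308, np.int64(179), np.int64(180))]
t r [(301, np.int64(165), np.int64(165)), (302, np.int64(165), np.int64(165)), (303, np.int64(165), np.int64(165)), (304, np.int64(165), np.int64(165)), (305, np.int64(165), np.int64(165)), (306, np.int64(165), np.int64(165)), (307, np.int64(165), np.int64(165))]
t g [(311, np.int64(165), np.int64(165)), (312, np.int64(165), np.int64(165)), (313, np.int64(164), np.int64(165)), (314, np.int64(164), np.int64(165)), (315, np.int64(164), np.int64(165)), (316, np.int64(164), np.int64(165)), (317, np.int64(164), np.int64(165)), (318, np.int64(164), np.int64(165))]
```

View pics/e.png

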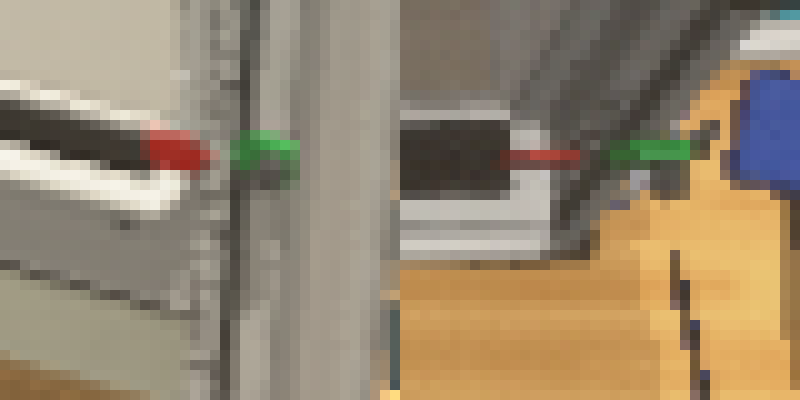

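The red tip is at about (301,180.7) and the green tip at about (303.2,180.0). With the lip's slope in the image, about 3 mm of rise is left, so I'll trim in small steps.

Request:
carry_out --targets '[-0.0006,0,-0.0008,0,0,0,-0.0006,0,-0.0008,0,0,0,0,0,0,0,0,0,0,0,0,0,0,0]'

```text
time_s: 13.32
tcp_pos: [0.5413, -0.0149, 0.1324]
tool_rot: [[0.817, 0.062, -0.573], [0.05, -0.998, -0.036], [-0.574, 0.001, -0.819]]
wrist_force: [-2.2, -0.0, -1.1]
opening: 0.994
```

```bash
cat >m.py <<'E'
from station import arm
from h import *
from k import O,B
s=arm.state();print(s['time_s'],s['tcp_pos'],s['wrist_force'])
u=arm.capture('side');P=u['pixels'].astype(int)
w=P[174:188,290:312]
print('red-ness');print(np.clip(w[:,2:14,2]-w[:,2:14].min(-1)[...,],0,None)[2:11])
print('green-ness');print(np.clip(w[:,11:21,1]-w[:,11:21,[0,2]].max(-1),0,None)[2:11])
for z in(.175,.177,.179,.181,.183):print(z,[np.round(pix(u,O+B.apply((x,y,z))),2).tolist() for x,y in((-.0215,-.1412),(-.0215,-.1458))])
E
python3 m.py
```

```text
13.325 [ 0.54127163 -0.0149273   0.13240273] [-2.16998876 -0.01205167 -1.14671503]
red-ness
[[ 23  24  15  15  20  16  16  16  15  13  14  12]
 [ 13  14  62 120  96  65  30  12  15  16  13  12]
 [ 13   8  69 145 109  80 102  99  35  11  13  10]
 [ 14   9  64 127 121 117 127 133 108  62  13   1]
 [ 15  13  21  81 127 123 123 127 115  65  13   1]
 [ 13  12  11  18  28  63 100  89  32  26  16   6]
 [ 25  25  23  16  15  20  25  25  12  17  17  11]
 [ 15  15  14  15  15  20  17  13  16  18  14  10]
 [ 22  17  14  14  24  20  15  16  16  14  14  10]]
green-ness
[[ 0  0  0  0  0  0  0  0  0  0]
 [ 0  0  0  0  0  0  0  0  0  0]
 [ 0  0  4 36 57 65 42  4  0  0]
 [ 0  4 36 56 62 79 89 96 66  0]
 [ 0  7 44 60 52 27 27 64 43  0]
 [ 0  0 22 51 29  0  0 18 24  0]
 [ 0  0  0  5  0  0  0 12 18  0]
 [ 0  0  0  0  0  0  2 10  6  0]
 [ 0  0  0  0  0  0  0  0  0  0]]
0.175 [[301.37, 180.58], [302.86, 180.96]]
0.177 [[301.41, 179.99], [302.9, 180.38]]
0.179 [[301.46, 179.41], [302.95, 179.79]]
0.181 [[301.5, 178.82], [303.0, 179.2]]
0.183 [[301.55, 178.24], [303.04, 178.62]]
```

```bash
python3 - <<'E'
from k import *
from h import rot
from station import arm
s=arm.state();q=s['joint_positions'];print(B.inv().apply(s['tcp_pos']-O))
for x in[(-.027,-.003,.121),(-.06,-.003,.105),(-.10,-.006,.08),(-.137,-.009,.055),(-.137,-.009,.017),(-.10,-.009,.017),(.02,-.009,.017)]:
  q,e=ik(O+B.apply(x),rot(35,.057,-1),q);print(x,q.round(3),round(e,4))
E
```

```text
[-0.02677692 -0.00044503  0.13241012]
(-0.027, -0.003, 0.121) [-0.165  0.252  2.514  2.815  0.597 -1.426] 0.0
(-0.06, -0.003, 0.105) [-0.191  0.276  2.568  2.814  0.674 -1.455] 0.0
(-0.1, -0.006, 0.08) [-0.241  0.348  2.625  2.799  0.8   -1.502] 0.0
(-0.137, -0.009, 0.055) [-0.314  0.453  2.66   2.749  0.927 -1.55 ] 0.0277
(-0.137, -0.009, 0.017) [-0.305  0.62   2.632  2.803  1.064 -1.616] 0.0
(-0.1, -0.009, 0.017) [-0.253  0.6    2.576  2.839  0.993 -1.583] 0.0
(0.02, -0.009, 0.017) [-0.153  0.599  2.38   2.901  0.801 -1.524] 0.0
```

Request:
carry_out --targets '[-0.0004,0,-0.0006,0,0,0,0,0,0,0,0,0,0,0,0,0,0,0]'

```text
time_s: 13.75
tcp_pos: [0.5412, -0.015, 0.1331]
tool_rot: [[0.817, 0.062, -0.573], [0.05, -0.998, -0.036], [-0.574, 0.001, -0.819]]
wrist_force: [-1.4, 0.6, -2.8]
opening: 1.001
```

```bash
python3 m.py|head -22
```

```text
13.75 [ 0.54122098 -0.01495278  0.13307215] [-1.37567466  0.57683335 -2.81513396]
red-ness
[[ 20  22  32  42  19  16  14  15  15  15  14  14]
 [ 12  12  60 115  90  96  50  31  13  15  13  13]
 [ 12   8  68 138 116 103 108  99  43  11  13   9]
 [ 13  10  51 111 121 121 128 124 101  61  13   1]
 [ 13  10  18  65 113 125 132 138 112  66  14   2]
 [ 18  10  10  20  25  27  92 119  30  24  16   6]
 [ 23  23  24  17  14  17  27  33  11  17  18  11]
 [ 14  15  15  15  16  19  16  13  16  18  14  10]
 [ 25  21  15  15  25  19  15  17  14  14  14  11]]
green-ness
[[ 0  0  0  0  0  0  0  0  0  0]
 [ 0  0  0  0  0  0  0  0  0  0]
 [ 0  0  4 37 57 65 43  6  0  0]
 [ 0  4 36 57 62 80 90 96 66  0]
 [ 0  7 44 60 51 27 27 64 43  0]
 [ 0  0 22 51 29  0  0 17 24  0]
 [ 0  0  0  5  1  0  0 13 18  0]
 [ 0  0  0  0  0  0  1 10  6  0]
 [ 0  0  0  0  0  0  0  0  0  0]]
0.175 [[301.37, 180.58], [302.86, 180.96]]
```

Request:
carry_out --targets '[0.0035,0,0.005,0,0,0,0.0035,0,0.005,0,0,0,-0.009,0.002,0.019,0,0,0,-0.009,0.002,0.019,0,0,0,-0.009,0.002,0.019,0,0,0,-0.009,0.003,0.019,0,0,0,-0.0014,0,0.022,0,0,0,-0.0014,0,0.022,0,0,0,0,0,0,0,0,0]'

```text
time_s: 14.92
tcp_pos: [0.4401, -0.0302, 0.0433]
tool_rot: [[0.815, 0.061, -0.576], [0.05, -0.998, -0.035], [-0.577, -0.001, -0.817]]
wrist_force: [0.4, -0.1, -0.7]
opening: 1.004
```

```bash
python3 m.py|head -11; python3 - <<'E'
from station import arm
from h import *
from k import *
s=arm.state();print(B.inv().apply(s['tcp_pos']-O),s['joint_positions'].round(3))
plan(s,rot(35,.057,-1),O+B.apply((-.132,-.009,.017)))
u=arm.capture('side');t=arm.capture('top')
a=cv2.resize(u['pixels'][160:260,200:320],None,fx=3.3,fy=3.3);b=cv2.resize(t['pixels'][150:250,190:310],None,fx=3.3,fy=3.3)
cv2.imwrite('pics/f.png',np.hstack([a,b]))
E
```

```text
14.925 [ 0.44012988 -0.03015647  0.04333368] [ 0.44531602 -0.05794267 -0.67972202]
red-ness
[[ 19  22  31  41  19  17  14  15  15  15  13  13]
 [ 12  13  61 116  92  97  51  30  15  16  13  14]
 [ 14   8  70 138 117 104 108 100  44  11  13   9]
 [ 14  10  50 110 121 121 128 125 102  62  13   2]
 [ 14  12  19  65 114 125 132 139 112  66  13   1]
 [ 18  11  11  19  25  27  93 119  29  26  16   6]
 [ 21  23  22  17  13  16  27  34  12  17  18  10]
 [ 14  15  15  15  15  18  17  14  16  19  16  10]
 [ 24  20  15  14  26  20  15  17  16  15  14  11]]
[-0.12771344 -0.01000469  0.04417353] [-0.298  0.494  2.639  2.78   0.949 -1.567]
turn [0.13 0.15 0.19] rows 0.02600370928079423
shift [ 0.0121 -0.001   0.0247] rows 0.44044629332656443
```

View pics/f.png

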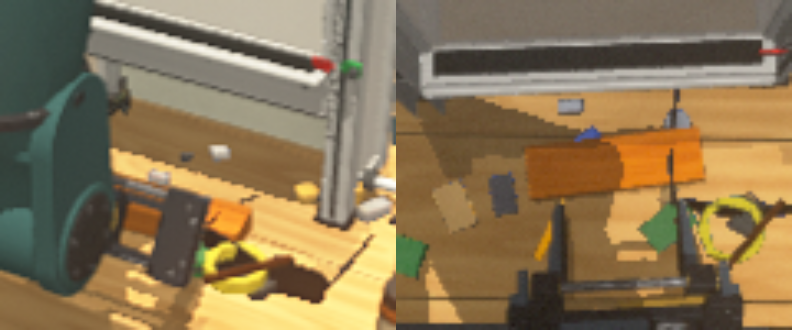

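The sash has held, with the pointer beside the mark. Both fingertips stand behind the block's near side (top crop x about 558 and 680; the block spans 527–703).

Request:
carry_out --targets '[0.004,0,0.0082,0,0,0,0.004,0,0.0082,0,0,0,0.004,0,0.0082,0,0,0,0.0049,0,-0.0034,0,0,0,0.0049,0,-0.0034,0,0,0,0.0066,0,-0.0046,0,0,0,0.0082,0,-0.0057,0,0,0,0.0082,0,-0.0057,0,0,0,0.0066,0,-0.0046,0,0,0,0,0,0,0,0,0]'

```text
time_s: 16.32
tcp_pos: [0.4858, -0.0275, 0.0179]
tool_rot: [[0.818, 0.062, -0.572], [0.05, -0.998, -0.036], [-0.574, 0.001, -0.819]]
wrist_force: [-0.1, -0.7, -0.0]
opening: 1.001
```

```bash
python3 - <<'E'
from station import arm
from h import *
from k import *
s=arm.state();print(B.inv().apply(s['tcp_pos']-O),s['wrist_force'])
plan(s,rot(35,.057,-1),O+B.apply((.022,-.009,.017)))
t=arm.capture('top')
cv2.imwrite('pics/g.png',cv2.resize(t['pixels'][150:240,180:320],None,fx=4.5,fy=4.5))
E
```

```text
[-0.08291692 -0.00976124  0.0178641 ] [-0.12832984 -0.67751357 -0.02065507]
turn [ 0.21 -0.    0.21] rows 0.02741864854693366
shift [ 0.0864 -0.0008 -0.0595] rows 1.678771885503996
```

View pics/g.png

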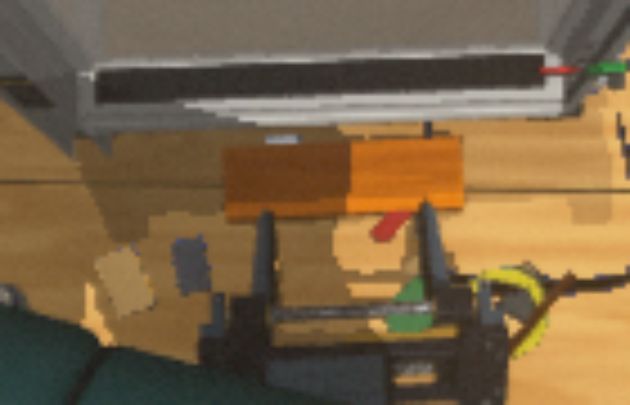

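The block is now square against both fingertips, with its near edge at crop row about 213. I'll push on under the sash.

Request:
carry_out --targets '[0.006,0,-0.0042,0,0,0,0.0082,0,-0.0057,0,0,0,0.0082,0,-0.0057,0,0,0,0.0082,0,-0.0057,0,0,0,0.0082,0,-0.0057,0,0,0,0.0082,0,-0.0057,0,0,0,0.0082,0,-0.0057,0,0,0,0.0082,0,-0.0057,0,0,0,0.0082,0,-0.0057,0,0,0,0.0066,0,-0.0046,0,0,0,0.005,0,-0.0035,0,0,0,0.0025,0,-0.0018,0,0,0,0.0016,0,-0.0011,0,0,0,0,0,0,0,0,0]'

```text
time_s: 18.12
tcp_pos: [0.5911, -0.021, 0.0173]
tool_rot: [[0.817, 0.062, -0.573], [0.05, -0.998, -0.036], [-0.574, 0.001, -0.819]]
wrist_force: [-0.8, 0.5, 1.6]
opening: 1.0
```

```bash
python3 m.py|head -11; python3 - <<'E'
from station import arm
from k import *
s=arm.state();print(B.inv().apply(s['tcp_pos']-O),s['joint_positions'].round(3))
E
```

```text
18.125 [ 0.5910668  -0.0209796   0.01730856] [-0.76962143  0.51850308  1.59429056]
red-ness
[[ 19  22  31  40  18  14  14  14  13  14  13  13]
 [ 11  12  60 115  90  96  49  30  13  14  13  13]
 [ 12   7  68 137 117 104 106  99  43  11  13   9]
 [ 13   8  50 111 120 119 129 124 102  61  12   2]
 [ 13  11  16  64 113 124 132 138 110  65  12   0]
 [ 17   9  10  19  25  25  91 119  28  24  15   5]
 [ 22  22  24  18  14  17  27  33   9  16  16  10]
 [ 15  15  15  15  15  19  17  14  15  18  15  10]
 [ 24  20  15  14  25  19  16  18  14  14  13   9]]
[ 0.02256201 -0.00929036  0.01732634] [-0.155  0.597  2.373  2.892  0.791 -1.52 ]
```

Request:
carry_out --targets '[-0.008,0,0.0056,0,0,0,-0.0164,0,0.0115,0,0,0,-0.0164,0,0.0115,0,0,0,-0.0164,0,0.0115,0,0,0,-0.0164,0,0.0115,0,0,0,-0.0164,0,0.0115,0,0,0,-0.0164,0,0.0115,0,0,0,-0.008,0,0.0056,0,0,0,0,0,0,0,0,0]'

```text
time_s: 19.3
tcp_pos: [0.4511, -0.0298, 0.0171]
tool_rot: [[0.817, 0.061, -0.574], [0.05, -0.998, -0.035], [-0.575, 0.0, -0.818]]
wrist_force: [0.0, -0.0, 1.0]
opening: 1.001
```

```bash
python3 m.py|sed -n '1p;5,7p'; python3 - <<'E'
from station import arm
from h import *
from k import *
s=arm.state();print(B.inv().apply(s['tcp_pos']-O),s['joint_positions'].round(3))
u=arm.capture('side');t=arm.capture('top')
for p in(u,t):
  for n in('block','cement_jar','cork_block','glue_bottle'):print(n,[(np.round(d['centre'],3).tolist(),round(d['score'],2)) for d in arm.find_in(p,n)[:1]])
# expected near face projected
for y in(-.08,-.01,.06):print([np.round(pix(u,O+B.apply((x,y,z))),1).tolist() for x,z in((0,0),(.028,.026),(.028,0),(.073,.026))])
cv2.imwrite('pics/i.png',cv2.resize(u['pixels'][150:250,195:325],None,fx=6,fy=6,interpolation=cv2.INTER_CUBIC))
E
```

```text
19.3 [ 0.45107935 -0.02978429  0.01710342] [ 0.02074537 -0.01686932  1.01291694]
 [ 12   7  68 137 116 103 106 100  44  11  12  11]
 [ 13  10  52 110 120 121 128 125 102  61  13   3]
 [ 13  11  18  64 113 125 131 138 112  66  13   1]
[-0.11692953 -0.01016901  0.01728609] [-0.283  0.602  2.598  2.811  1.015 -1.595]
block [([0.607, -0.026, 0.024], 0.94)]
cement_jar [([0.437, -0.281, 0.043], 0.57)]
cork_block [([0.55, -0.408, 0.03], 0.86)]
glue_bottle [([0.6, -0.027, 0.027], 0.7)]
block [([0.449, -0.271, 0.059], 0.59)]
cement_jar [([0.449, -0.273, 0.058], 0.71)]
cork_block [([0.568, -0.404, 0.024], 0.85)]
glue_bottle []
[[282.3, 219.0], [286.0, 207.8], [285.7, 214.3], [291.3, 200.5]]
[[262.4, 213.2], [266.2, 202.1], [266.0, 208.6], [271.8, 195.2]]
[[243.2, 207.5], [247.0, 196.7], [247.0, 203.1], [252.9, 190.0]]
```

View pics/i.png

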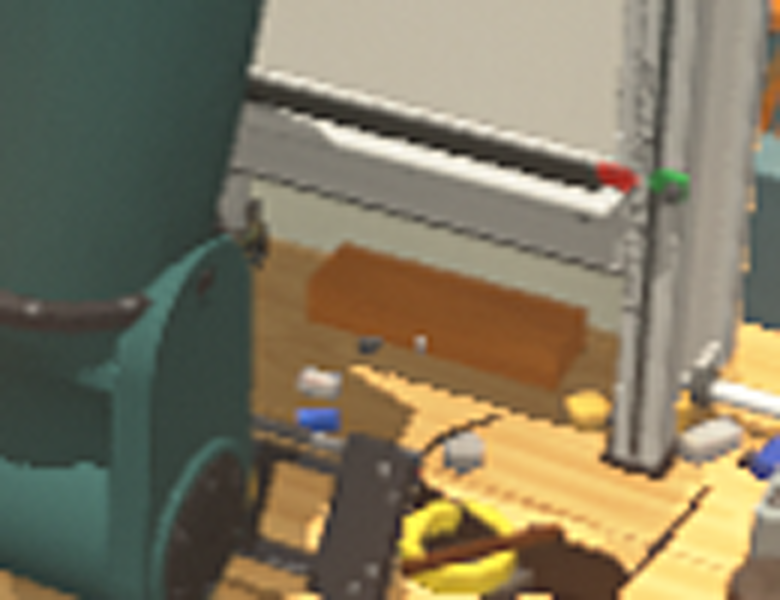

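Request:
carry_out --targets '[-0.006,0,-0.008,0,0,0,-0.006,0,-0.008,0,0,0,-0.006,0,-0.008,0,0,0,0,0.025,0,0,0,0,0,0.025,0,0,0,0,0,0.02,0,0,0,0,0,0,0,0,0,0]'

```text
time_s: 20.72
tcp_pos: [0.4553, -0.1009, 0.0476]
tool_rot: [[0.818, 0.059, -0.573], [0.048, -0.998, -0.035], [-0.574, 0.001, -0.819]]
wrist_force: [-0.6, -0.0, -0.0]
opening: 1.001
```

```bash
python3 m.py|sed -n '1p;5,7p'; python3 - <<'E'
from station import arm
from h import *
u=arm.capture('side');t=arm.capture('top')
for p in(u,t):
  for n in('block','cement_jar','cork_block','glue_bottle'):print(n,[(np.round(d['centre'],3).tolist(),round(d['score'],2)) for d in arm.find_in(p,n)[:2]])
a=cv2.resize(u['pixels'],(400,300));cv2.imwrite('pics/j.png',np.hstack([u['pixels'][130:300,150:440],t['pixels'][130:300,150:440]]))
E
```

```text
20.725 [ 0.4552832  -0.10085581  0.04756047] [-0.5757674  -0.03063985 -0.04108324]
 [ 12   7  68 138 118 103 108  99  44  10  14  10]
 [ 13  10  51 111 122 120 129 125 103  61  13   1]
 [ 13  10  16  65 114 126 132 138 112  65  12   1]
block [([0.608, -0.044, 0.027], 0.78)]
cement_jar [([0.436, -0.282, 0.039], 0.76)]
cork_block [([0.549, -0.409, 0.03], 0.97)]
glue_bottle [([0.431, 0.184, 0.048], 0.52)]
block []
cement_jar [([0.448, -0.27, 0.058], 0.6)]
cork_block [([0.567, -0.404, 0.028], 0.76), ([0.56, -0.009, 0.207], 0.35)]
glue_bottle [([0.447, -0.271, 0.058], 0.25)]
```

View pics/j.png

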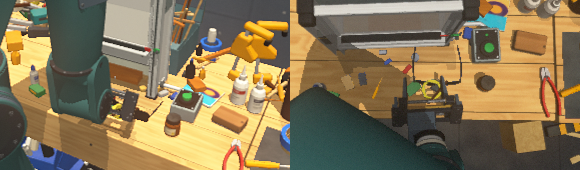

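The block is inside the box, the sash is at the mark, and the jar, cork and bottle stand where they started. The gripper touches nothing, so I'll hand in.

```bash
python3 -c "
from station import arm
print(arm.sign_off())"
```

```text
the job is handed in; nothing more can be done
None
```

The fume box is ready and the job was handed in at about 21 s of the 62 s allowed; no verdict came back.

- **Extractor button:** I pressed it straight down with closed fingertips until it bottomed. The wrist force was 26 N and the fingertips stood at a height of 61.3 mm, against 61 mm for fully down.
- **Sash:** Raised by the lip with the fingertips under it. The red pointer reads level with the green mark to about 0.5 mm, but a side-camera pixel is about 3.5 mm there, so 1–2 mm of error is possible. The pointer's pixels did not change after the fingers left.
- **Radius block:** Pushed straight in with both fingertips. Its near face is about 27 mm behind the sash plane, estimated from the fingertip position; in the side picture its corners lie within about 2 pixels of where that puts them. The rail and columns were not touched.
- **Bystanders:** The jar and cork block were found within about 4 mm of their first positions. The glue bottle was hidden by the arm for part of the time. At the end only the side camera found it, with a middling score (0.52), about 2–8 mm from where it stood. That is about the network's error.
- **Disagreements:** The networks confused some names: the top camera twice reported the jar as the block or the bottle. They also gave no usable position for the button, the pointer or the green mark, so I measured those from pixels.

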